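Set the bench length stop to the carton and clamp it

TASK

The carton in the lane of the length-stop rail, standing against the wooden end block, needs the sliding stop set to its length. Turn the T-bar clamp knob on the stop fully loose, slide the stop along the rail until its plate just touches the carton, and turn the knob firmly tight again so that the stop is locked there. Do not ram or shift the carton, and leave the other cartons and everything else on the bench where they are.

Things in the scene. Friction and masses are not known exactly. Their poses are not given: they have to be found in the camera images.
- jig: length-stop rail on the bench: aluminium bar, wooden end block. Origin: bench height, foot of the block's working face; x runs along the rail away from it, y from the carton lane to the rail, z up. Block: x -30 to 0, y -56 to 89, 65 mm high. Rail: x -30 to 400, y 51 to 79, 35 mm high; cap at its far end 50 mm high. The carton stands on the bench in the lane (centre y = -10), end at the block.
- stop: sliding stop: steel plate across the lane (8 mm thick, y -55 to 88, top 70 mm above the bench) on a grey saddle over the rail. Origin: bench height, in the plate's face that looks at the carton; axes as the jig's: plate x 0 to 8, saddle x 8 to 74, y 42 to 88, top 56 mm. It slides along the jig's x, face 85 to 300 mm from the block. Free, it takes about 3 N to push; clamped, it is held fast.
- clamp_knob (a joint): the black T-bar clamp knob on top of the saddle. Value in rad, growing clockwise seen from above: 0 = fully free (its bar lies along the rail), 1.45 = fully tight, the end stop (bar nearly across the rail). The clamp begins to bite at about 0.6. Turning takes about 0.2 to 0.3 N m, and the knob stays where it is left.
- knob_grip (a point): centre of the T-bar of the clamp knob, on its vertical axis, 92 mm above the bench; it lies 45 mm along x and 65 mm along y from the stop's origin. The bar is 78 mm long (the point's x axis, which turns with the knob), 20 mm wide and 30 mm high; below it there is a thin neck (18 mm across, 22 mm high).
- carton_a: closed cardboard carton 165 x 90 x 60 mm (x, y, z). Origin: foot of one end face (bench height, middle of the width); x runs along the length. One of the three cartons, which differ only in length, stands in the lane with this end at the block; the two others wait elsewhere on the bench.
- carton_a_far (a point): middle of the far end face of the 165 mm carton, 30 mm above its underside; in the lane this is the face that the stop must meet
- carton_b: closed cardboard carton 130 x 90 x 60 mm (x, y, z). Origin: foot of one end face (bench height, middle of the width); x runs along the length. One of the three cartons, which differ only in length, stands in the lane with this end at the block; the two others wait elsewhere on the bench.
- carton_b_far (a point): middle of the far end face of the 130 mm carton, 30 mm above its underside; in the lane this is the face that the stop must meet
- carton_c: closed cardboard carton 100 x 90 x 60 mm (x, y, z). Origin: foot of one end face (bench height, middle of the width); x runs along the length. One of the three cartons, which differ only in length, stands in the lane with this end at the block; the two others wait elsewhere on the bench.
- carton_c_far (a point): middle of the far end face of the 100 mm carton, 30 mm above its underside; in the lane this is the face that the stop must meet
- bowl: white ceramic bowl, 120 mm wide, 65 mm high; a bystander, origin at the centre of its underside
- mug: blue mug, 80 mm wide, 95 mm high; a bystander, origin at the centre of its underside
- tape_roll: roll of brown packing tape lying flat, 96 mm wide, 48 mm high; a bystander, origin at the centre of its underside
- scanner: grey hand-held scanner, 110 x 55 x 51 mm; a bystander, origin at the centre of its underside
- tape_dispenser: bench tape dispenser, 190 x 70 mm, about 97 mm high; a bystander, origin at the centre of its underside
- marker: white marker pen, 130 mm long, 16 mm thick; a bystander, origin at the centre of its underside

How it is judged:
By the outcome, as a careful person would: the job done as asked, in the order asked, and still so for the second after the job is handed in, with the robot touching nothing.
It also fails if it takes over 42 s, if anything falls off the work surface, if the arm or the gripper's body presses on something with over 40 N, if the wrist force passes 120 N, or if a joint passes its speed limit or range.

ROBOT

A 7-joint arm with a two-finger parallel gripper is mounted at the origin on the work surface. World frame = base frame: x ahead of the robot, y to its left, z up, the work surface at z = 0. Lengths are in m, angles in rad, forces in N, time in s.
With the tool pointing down it reaches from about 0.4 to 0.85 m from the base axis. Payload 4.5 kg.
Tool frame: the origin (TCP) lies midway between the tips of the shut fingers; the grasp point (between the pads) lies 19 mm behind it; z points along the fingers, y is the line along which they close (so a half turn about z gives the same grasp; the last joint's range is limited). The gripper opens to 88 mm and grips with 3 to 60 N. Pads are 18 mm wide; open, the fingers measure 123 mm over their backs; the gripper's body (75 mm by 187 mm) begins 45 mm behind the grasp point.
Start: joints at [1.222, 0.689, -0.195, 1.565, 0.157, 0.902, -0.215], TCP at [0.233, -0.58, 0.239] pointing down, gripper open.
Joint ranges: [-3.01, 3.01], [-0.46, 2.08], [-1.47, 1.51], [0.13, 2.56], [-1, 4.14], [0.04, 2.09], [-2.66, 2.66]. Speed limits (rad/s): [2.57, 2.57, 3.14, 3.14, 3.14, 3.14, 3.14].

INTERFACE

Orientations are given as a unit quaternion [x, y, z, w].
In Python, from plant import r gives the robot as it stands.
- The arm moves only by the tool move_arm, never from a script. Its argument "targets" is a list that holds one entry, the list of rows, each a list of 7 numbers: the opening, from 0 (shut) to 1 (fully open), then the shift along the tool's x, y, z in mm, then the turn, a rotation vector about the tool's x, y, z in degrees. In form: [[[claw, dx, dy, dz, ax, ay, az], ...]]. A call has 1 to 10 rows; each row is the pose to reach, as a shift and turn from the pose commanded when the call began, along the tool's axes at that moment; what a row does not reach only later rows make up. A row lasts 1/8 s, in which the tool goes at most 62.5 mm and 10.7 degrees, less where a joint would pass 70% of its speed; a pose out of reach is approached as far as the arm can. A call with a gripper value outside its range is refused whole. The fingers move at their own pace and stop on an object; "newtons" is the grip in N (left out, the last holds). Time passes only in rows, so rows that repeat a pose let the fingers close. It gives the time, the measured TCP pose, the force, the opening and the grip force at its end, in the units of the state.
- r.get_state(): the state, without advancing time (a new reading comes with each control period).
- r.snapshot(name): name is "side" or "top"; returns the picture (420x560x3 uint8, red, green, blue); there is no depth.
- r.camera_info(name): a dict with "fx", "fy", "cx", "cy" (pixels), "k1" (the pictures are not rectified: a ray, as slopes to the right and down, at radius r is drawn at 1 + k1 r^2 times it, then the intrinsics apply), "R" (3x3) and "t" (3): a world point X has camera coordinates R X + t. Camera axes: x right, y down, z forward; pixel columns grow to the right and rows downward; lengths in m; the calibration is good to about 2 mm. A picture is of the moment at which its call begins. camera_info takes no time and is no camera call.
- r.finish_job(): hands the job in; it is judged then, once.
The state is a dict: "clock": time; "q": joint angles; "qd": joint speeds; "joint_torque": joint torques, N m; "tool_pos": TCP position; "eef_rot": TCP orientation; "contact_force": force on the tool from outside, world axes, zero at the start; "moment": the same for the moment, N m; "opening": opening from 0.0 (shut) to 1.0 (fully open); "finger_force": force on a finger pad.
Only numpy, scipy, OpenCV 4.12 (cv2) and the standard library are available. Lean on these libraries where they do the work, as an engineer would, in place of code of your own. Each camera call takes 0.05 s, during which the arm holds its last target. There are 200 camera calls.

## Working session

There is one attempt and no reset: what is moved stays moved. The work goes in short steps, Python scripts to look and compute and a tool call to move; the robot and the scene stay as the last step left them, time stands still between calls to the robot, and variables do not carry over. Pictures are saved under pics/ and viewed, at most 10 in all, crops included, and the job is handed in when it is done.

Besides the shell and the picture viewer there is one more tool, called after "Call:" by a JSON object that holds its "api" and its "payload". move_arm: Moves the arm, as the interface text tells. Its arguments: {"type":"object","properties":{"targets":{"type":"array","items":{"type":"array","items":{"type":"array","items":{"type":"number"}}}},"newtons":{"type":"number"}},"required":["targets"]}

```bash
mkdir -p pics
python3 - <<'E'
from plant import r
import cv2
for n in("top","side"):
    cv2.imwrite(f"pics/{n}0.png",r.snapshot(n)[:,:,::-1])
    print(r.camera_info(n))
s=r.get_state();print(s)
E
```

```text
{'fx': 422.6898102709488, 'fy': 422.6898102709488, 'cx': 283.80745725646005, 'cy': 208.04059860928362, 'k1': -0.07775905842654945, 'R': array([[ 0.02542896, -0.99966044, -0.00569038],
       [-0.98129303, -0.02387431, -0.19103406],
       [ 0.19083333,  0.01044173, -0.98156692]]), 't': array([-0.01713802,  0.57915491,  1.18283448])}
{'fx': 470.06433433821405, 'fy': 470.06433433821405, 'cx': 275.35160928800127, 'cy': 206.2104764080243, 'k1': -0.03685398853586587, 'R': array([[-0.83826863, -0.54523836,  0.00456449],
       [-0.34503666,  0.52395229, -0.77873211],
       [ 0.42220304, -0.65436162, -0.62733999]]), 't': array([0.46943345, 0.25690146, 0.99716185])}
{'clock': 0.1, 'q': array([ 1.22179254,  0.68989669, -0.1945058 ,  1.56622696,  0.15728493,
        0.90248441, -0.21510642]), 'qd': array([ 8.95181808e-04, -1.97642977e-03, -5.81019146e-04, -4.60958671e-03,
       -2.88053464e-04,  3.79631614e-08, -1.14661858e-03]), 'joint_torque': array([-2.37566470e-03, -5.28498173e+01, -1.27109092e+00, -1.53834558e+01,
       -5.24523051e-02,  2.01699128e-03,  4.53023006e-05]), 'tool_pos': array([ 0.23320007, -0.57926274,  0.23799548]), 'eef_rot': array([ 9.81733627e-01,  1.90258831e-01, -2.10356420e-04, -7.86106808e-04]), 'contact_force': array([-0.57404405,  0.00886138,  0.26417969]), 'moment': array([-0.04777269, -0.03661411, -0.03065329]), 'finger_force': 0.0, 'opening': 1.0000787163913751}
```

View pics/top0.png

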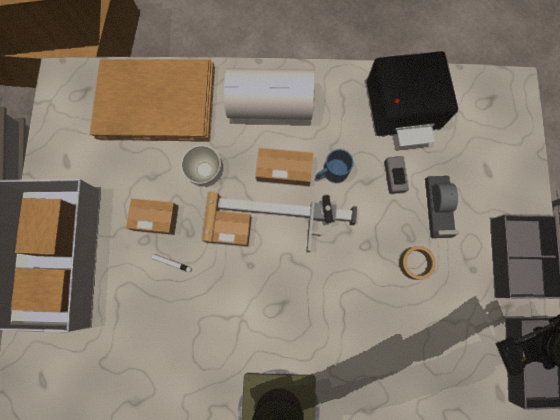

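View pics/side0.png

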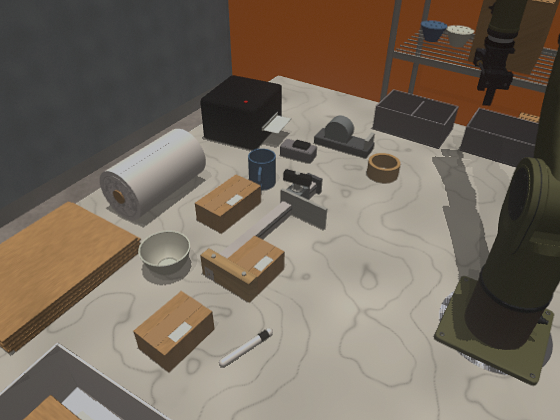

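Run:
```python
import cv2
a=cv2.imread("pics/top0.png")[180:260,190:370]
cv2.imwrite("pics/topc.png",cv2.resize(a,None,fx=4.4,fy=4.4,interpolation=cv2.INTER_CUBIC))
a=cv2.imread("pics/side0.png")[155:305,190:340]
cv2.imwrite("pics/sidec.png",cv2.resize(a,None,fx=4,fy=4,interpolation=cv2.INTER_CUBIC))
```

```text
(no output)
```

View pics/topc.png

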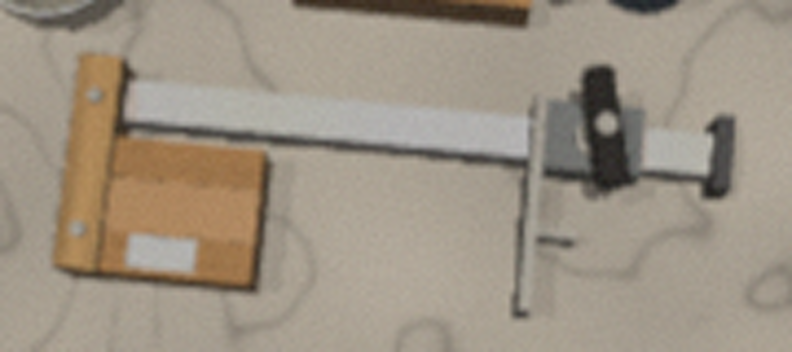

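View pics/sidec.png

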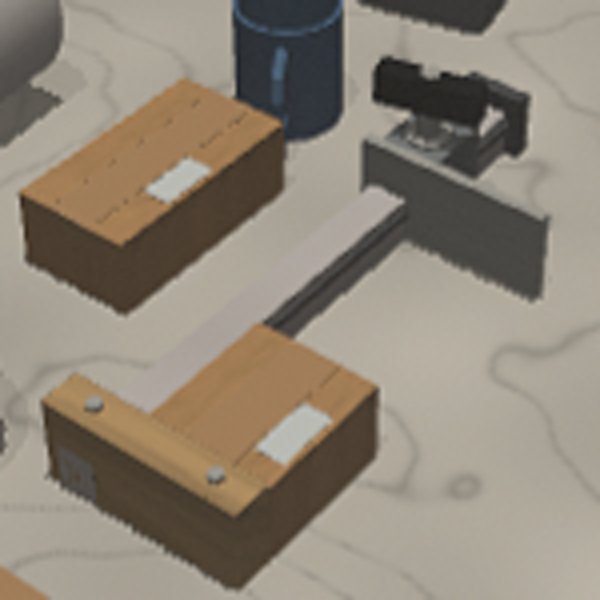

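```bash
cat > h.py <<'E'
import numpy as np, cv2
from plant import r
C={n:r.camera_info(n) for n in("top","side")}
def proj(n,X):
    c=C[n];K=np.array([[c['fx'],0,c['cx']],[0,c['fy'],c['cy']],[0,0,1]])
    return cv2.projectPoints(np.atleast_2d(X).astype(float),cv2.Rodrigues(c['R'])[0],c['t'],K,np.array([c['k1'],0,0,0]))[0][:,0]
def jw(p,P):  # jig mm -> world
    c,s=np.cos(p[2]),np.sin(p[2]);P=np.atleast_2d(P)/1000.
    return np.c_[p[0]+c*P[:,0]-s*P[:,1],p[1]+s*P[:,0]+c*P[:,1],P[:,2]]
E
python3 - <<'E'
from h import *
from scipy.optimize import least_squares
# kind: 0 jig,1 carton L,2 stop s
T=[(0,-30,89,65,80,54),(0,0,89,65,125,60),(0,-30,-56,65,55,268),(0,0,-56,65,99,272),(1,0,35,60,268,152),(1,0,-55,60,256,290),(2,0,88,70,533,98),(2,0,-55,70,514,314),(2,45,65,107,606,122)]
S=[(0,-30,89,65,42,402),(0,0,89,65,75,375),(0,-30,-56,65,238,517),(0,0,-56,65,268,490),(0,-30,-56,0,238,590),(1,0,-55,60,378,388),(1,0,35,60,265,325),(1,0,-55,0,376,455),(2,0,88,70,362,138),(2,0,-55,70,548,217),(2,0,-55,0,540,298)]
def res(v):
    o=[]
    for n,D,f,u0,v0 in(("top",T,4.4,190,180),("side",S,4,190,155)):
        D=np.array(D,float);P=D[:,1:4].copy();P[:,0]+=np.choose(D[:,0].astype(int),[0,v[3]*1000,v[4]*1000])
        o.append(proj(n,jw(v,P))-((D[:,4:]+.5)/f-.5+[u0,v0]))
    return np.vstack(o)
f=least_squares(lambda v:res(v).ravel(),[.5,.15,-1.6,.1,.3],loss='soft_l1')
print(f.x.round(4),np.degrees(f.x[2]),res(f.x).round(1).tolist())
v=f.x
g=jw(v,[v[4]*1000+45,65,92])[0];print("grip",g)
# knob bar ends in top image -> direction at z=.107
E=(np.array([[598,68],[612,187.]])+.5)/4.4-.5+[190,180]
h=least_squares(lambda w:(proj("top",np.c_[w.reshape(2,2),[.107]*2])-E).ravel(),np.r_[g[:2],g[:2]]).x.reshape(2,2)
d=h[0]-h[1];print(h,np.degrees(np.arctan2(d[1],d[0])),np.linalg.norm(d))
from scipy.spatial.transform import Rotation as R
s=r.get_state();M=R.from_quat(s['eef_rot']).as_matrix();print(M.round(3),s['tool_pos'])
print("in tool",M.T@(g-s['tool_pos']))
E
```

```text
[ 0.5295  0.2002 -1.6427  0.1021  0.2767] -94.12224880232574 [[-0.6, 0.0], [-0.8, -0.4], [-1.5, 0.3], [-1.2, 0.4], [-0.7, 0.3], [-1.5, -0.4], [0.5, -0.2], [0.6, -0.3], [-0.0, 1.1], [-0.2, -1.0], [0.6, -1.5], [-0.3, -0.6], [1.0, -2.1], [0.6, 0.8], [0.8, -1.2], [-1.1, -1.4], [0.9, 0.0], [0.4, -0.4], [-0.9, 0.4], [-0.8, 0.8]]
grip [ 0.57119854 -0.12540124  0.092     ]
[[ 0.60962653 -0.12010986]
 [ 0.53250692 -0.12950292]] 6.944342368175386 0.07768953076928299
[[ 0.928  0.374 -0.001]
 [ 0.374 -0.928  0.001]
 [-0.    -0.002 -1.   ]] [ 0.23320007 -0.57926274  0.23799548]
in tool [ 0.48309287 -0.29450082  0.14641878]
```

Call:
{"api": "move_arm", "payload": {"targets": [[[1,50,-30,10,0,0,2],[1,105,-64,20,0,0,4],[1,160,-97,30,0,0,6],[1,213,-130,40,0,0,8],[1,266,-162,50,0,0,10],[1,320,-195,60,0,0,12],[1,372,-227,68,0,0,14],[1,425,-259,75,0,0,16],[1,465,-284,80,0,0,17],[1,483,-294,80,0,0,17]]]}}

```text
clock: 1.35
tool_pos: [0.5732, -0.122, 0.1579]
eef_rot: [0.999, 0.046, -0.0, -0.001]
contact_force: [-0.5, -0.0, -0.3]
opening: 1.002
finger_force: 0.0
```

```bash
cat >> h.py <<'E'
from scipy.spatial.transform import Rotation as R
def show(g=None):
    s=r.get_state();M=R.from_quat(s['eef_rot']).as_matrix()
    print(s['clock'],'q',s['q'].round(2),'pos',s['tool_pos'].round(4),'F',s['contact_force'].round(1),'M',s['moment'].round(2),'op',round(s['opening'],3),'ff',round(s['finger_force'],1),'yaw',np.degrees(np.arctan2(M[1,0],M[0,0])).round(1),'tilt',M[:2,2].round(3))
    if g is not None: print('in tool mm',(1000*M.T@(np.array(g)-s['tool_pos'])).round(1))
    return s,M
E
python3 -c "
from h import *
show([.571,-.125,.078])
cv2.imwrite('pics/t1.png',cv2.resize(r.snapshot('top')[170:270,230:390,::-1],None,fx=4,fy=4,interpolation=2))"
```

```text
1.35 q [ 0.13  0.74 -0.    1.77 -0.    0.63 -1.34] pos [ 0.5732 -0.122   0.1579] F [-0.5 -0.  -0.3] M [-0.    0.05 -0.04] op 1.002 ff 0.0 yaw 5.3 tilt [-0.     0.002]
in tool mm [-2.5  3.  79.9]
```

View pics/t1.png

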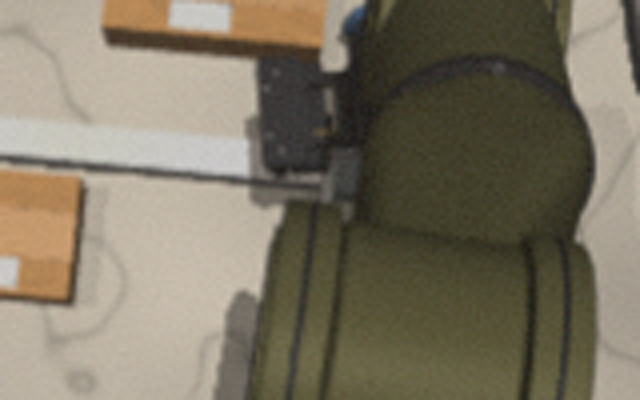

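Call:
{"api": "move_arm", "payload": {"targets": [[[1,0,0,20,0,0,0],[1,0,0,50,0,0,0],[1,0,0,72,0,0,0],[1,0,0,80,0,0,0],[1,0,0,80,0,0,0]]]}}

```text
clock: 2.02
tool_pos: [0.5711, -0.1279, 0.0787]
eef_rot: [0.999, 0.042, -0.0, 0.0]
contact_force: [-0.6, -0.0, -0.5]
opening: 1.004
finger_force: 0.0
```

```bash
python3 -c "
from h import *
show([.571,-.125,.078])
cv2.imwrite('pics/s1.png',cv2.resize(r.snapshot('side')[150:250,240:360,::-1],None,fx=5,fy=5,interpolation=2))"
```

```text
2.025 q [ 0.14  0.86  0.    1.81  0.    0.47 -1.35] pos [ 0.5711 -0.1279  0.0787] F [-0.6 -0.  -0.5] M [ 0.02  0.01 -0.04] op 1.004 ff 0.0 yaw 4.8 tilt [-0.001 -0.001]
in tool mm [ 0.2 -2.9  0.7]
```

View pics/s1.png

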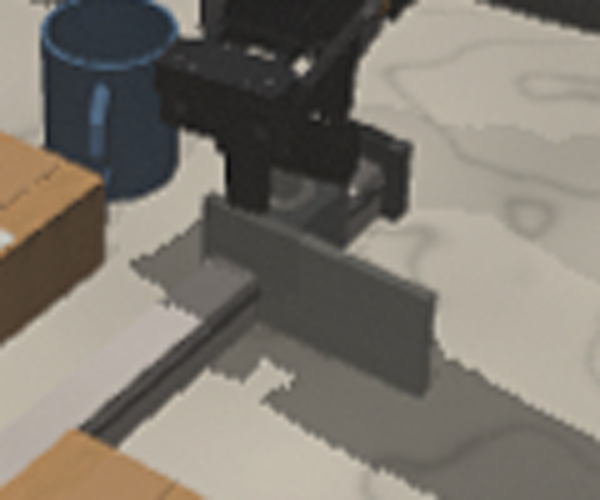

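Call:
{"api": "move_arm", "payload": {"targets": [[[0.6,0,-3,0,0,0,0],[0.3,0,-3,0,0,0,0],[0,0,-3,0,0,0,0],[0,0,-3,0,0,0,0],[0,0,-3,0,0,0,0],[0,0,-3,0,0,0,0],[0,0,-3,0,0,0,0]]], "newtons": 20}}

```text
clock: 2.95
tool_pos: [0.5715, -0.1253, 0.0787]
eef_rot: [0.999, 0.043, 0.0, 0.001]
contact_force: [0.6, -3.3, -4.0]
opening: 0.232
finger_force: 20.1
```

```bash
python3 -c "
from h import *
show([.571,-.125,.078])"
```

```text
2.95 q [ 0.13  0.86  0.    1.81  0.    0.46 -1.35] pos [ 0.5715 -0.1253  0.0787] F [ 0.6 -3.3 -4. ] M [-0.01 -0.09  0.21] op 0.232 ff 20.1 yaw 4.9 tilt [ 0.001 -0.002]
in tool mm [-0.5 -0.3  0.7]
```

Call:
{"api": "move_arm", "payload": {"targets": [[[0,0,0,0,0,0,0],[0,0,0,0,0,0,-6],[0,0,0,0,0,0,-15],[0,0,0,0,0,0,-24],[0,0,0,0,0,0,-33],[0,0,0,0,0,0,-42],[0,0,0,0,0,0,-51],[0,0,0,0,0,0,-60],[0,0,0,0,0,0,-69],[0,0,0,0,0,0,-74]]], "newtons": 50}}

```text
clock: 4.2
tool_pos: [0.5723, -0.1249, 0.0787]
eef_rot: [0.772, 0.636, 0.0, 0.001]
contact_force: [3.0, -2.8, -2.7]
opening: 0.222
finger_force: 49.0
```

```bash
python3 -c "
from h import *
show([.571,-.125,.078])"
```

```text
4.2 q [ 0.32  0.88 -0.32  1.8   0.49  0.54 -0.51] pos [ 0.5723 -0.1249  0.0787] F [ 3.  -2.8 -2.7] M [-0.58 -0.47 -0.25] op 0.222 ff 49.0 yaw 79.0 tilt [ 0.002 -0.001]
in tool mm [-0.4 -1.3  0.7]
```

Call:
{"api": "move_arm", "payload": {"targets": [[[0,0,0,0,0,0,-4],[0,0,0,0,0,0,-7],[0,0,0,0,0,0,-9],[0,0,0,0,0,0,-9]]]}}

```text
clock: 4.7
tool_pos: [0.5724, -0.1246, 0.0787]
eef_rot: [0.721, 0.693, 0.001, 0.001]
contact_force: [5.1, -2.2, -4.8]
opening: 0.225
finger_force: 51.0
```

```bash
python3 -c "
from h import *
show([.571,-.125,.078])"
```

```text
4.7 q [ 0.34  0.88 -0.36  1.8   0.54  0.56 -0.4 ] pos [ 0.5724 -0.1246  0.0787] F [ 5.1 -2.2 -4.8] M [-0.73 -0.92 -1.2 ] op 0.225 ff 51.0 yaw 87.7 tilt [ 0.002 -0.   ]
in tool mm [-0.5 -1.4  0.7]
```

Call:
{"api": "move_arm", "payload": {"targets": [[[0,0,0,0,0,0,1],[0,8,0.2,0,0,0,1],[0,25,0.8,0,0,0,1],[0,45,1.4,0,0,0,1],[0,65,2,0,0,0,1],[0,85,2.7,0,0,0,1],[0,105,3.3,0,0,0,1],[0,125,3.9,0,0,0,1],[0,138,4.3,0,0,0,1],[0,140,4.4,0,0,0,1]]]}}

```text
clock: 5.95
tool_pos: [0.5826, 0.017, 0.0787]
eef_rot: [0.726, 0.687, 0.001, 0.001]
contact_force: [5.8, -2.7, -6.3]
opening: 0.224
finger_force: 50.4
```

```bash
python3 -c "
from h import *
show()
for n,a in(('side',(slice(170,320),slice(180,330))),):cv2.imwrite('pics/s2.png',cv2.resize(r.snapshot(n)[a][:,:,::-1],None,fx=4,fy=4,interpolation=2))"
```

```text
5.95 q [ 0.08  0.88 -0.32  1.81  0.5   0.53 -0.62] pos [0.5826 0.017  0.0787] F [ 5.8 -2.7 -6.3] M [-0.62 -1.17 -0.82] op 0.224 ff 50.4 yaw 86.9 tilt [0.003 0.001]
```

View pics/s2.png

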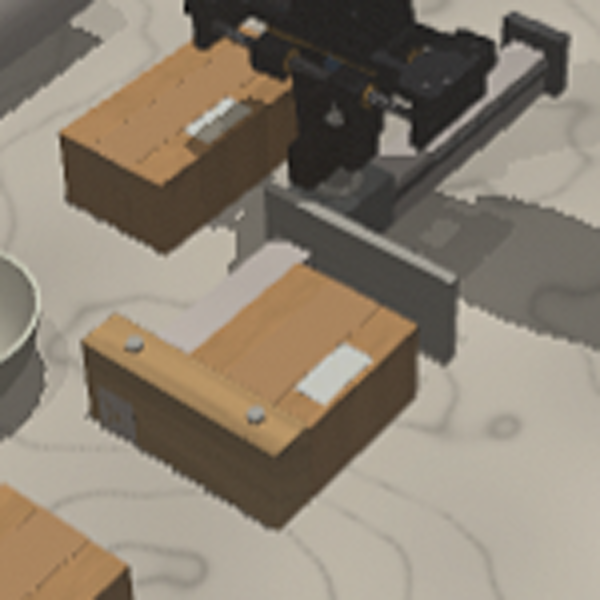

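Run:
```python
from h import *
from scipy.optimize import least_squares
v=[.5295,.2002,-1.6427]
def fit(P,px):
    px=(np.array(px)+.5)/4-.5+[180,170]
    f=least_squares(lambda w:(proj('side',jw([v[0]+w[1],v[1],v[2]],np.array(P)+[w[0]*1000,0,0]))-px).ravel(),[.1,0]);return f.x,f.fun.round(1)
print(fit([[0,88,70],[0,-55,70],[0,-55,0]],[(268,187),(458,283),(448,364)]))
print(fit([[0,35,60],[0,-55,60],[0,-55,0]],[(304,264),(418,327),(415,397)]))
```

```text
(array([ 0.13365807, -0.00111244]), array([-0.1, -0.2, -0.8, -0.3,  0.9,  0.5]))
(array([ 0.0993379 , -0.00096966]), array([-1.2, -0.3,  0.4, -0.1,  0.8,  0.4]))
```

Call:
{"api": "move_arm", "payload": {"targets": [[[0,4,0.1,0,0,0,0],[0,11,0.2,0,0,0,0],[0,18,0.4,0,0,0,0],[0,23,0.5,0,0,0,0],[0,25,0.6,0,0,0,0],[0,26,0.6,0,0,0,0],[0,26.5,0.6,0,0,0,0],[0,27,0.6,0,0,0,0]]]}}

```text
clock: 7.0
tool_pos: [0.5844, 0.0417, 0.0787]
eef_rot: [0.727, 0.687, 0.0, 0.001]
contact_force: [5.9, -3.8, -4.6]
opening: 0.224
finger_force: 50.3
```

Run:
```python
from h import *
show()
cv2.imwrite('pics/s3.png',cv2.resize(r.snapshot('side')[230:290,230:310,::-1],None,fx=10,fy=10,interpolation=2))
```

```text
7.0 q [ 0.03  0.88 -0.31  1.8   0.49  0.54 -0.66] pos [0.5844 0.0417 0.0787] F [ 5.9 -3.8 -4.6] M [-0.76 -1.22 -0.72] op 0.224 ff 50.3 yaw 86.7 tilt [ 0.002 -0.001]
```

View pics/s3.png

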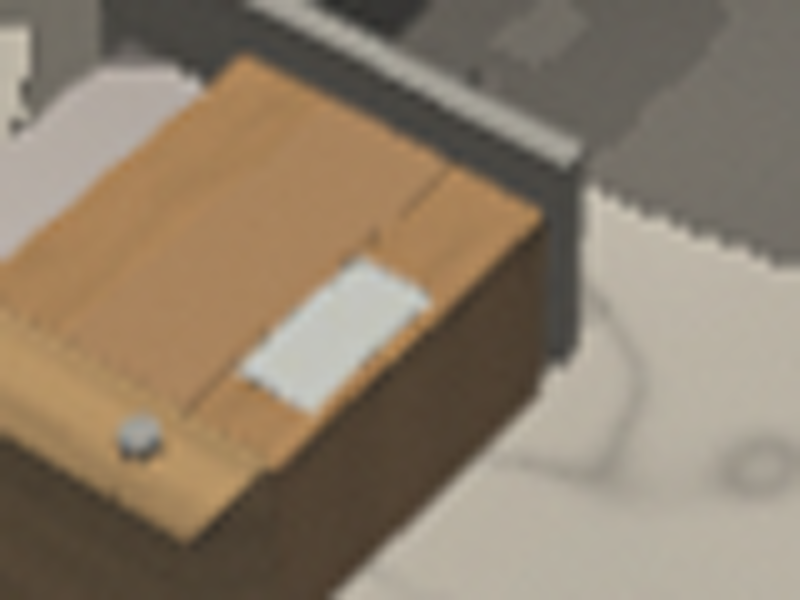

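Call:
{"api": "move_arm", "payload": {"targets": [[[0,1,0,0,0,0,0],[0,2,0,0,0,0,0],[0,3,0.1,0,0,0,0],[0,3.5,0.1,0,0,0,0],[0,4,0.1,0,0,0,0]]]}}

```text
clock: 7.68
tool_pos: [0.5847, 0.0457, 0.0787]
eef_rot: [0.727, 0.687, 0.0, 0.001]
contact_force: [5.3, -3.3, -5.0]
opening: 0.222
finger_force: 50.3
```

Call:
{"api": "move_arm", "payload": {"targets": [[[0,0.3,0,0,0,0,0],[0,0.6,0,0,0,0,0],[0,1,0,0,0,0,0]]]}}

```text
clock: 8.05
tool_pos: [0.5847, 0.0466, 0.0787]
eef_rot: [0.727, 0.687, 0.0, 0.001]
contact_force: [6.2, -3.8, -4.7]
opening: 0.225
finger_force: 50.3
```

Call:
{"api": "move_arm", "payload": {"targets": [[[0,0.3,0,0,0,0,0],[0,0.7,0,0,0,0,0],[0,1,0,0,0,0,0]]]}}

```text
clock: 8.43
tool_pos: [0.5848, 0.0476, 0.0787]
eef_rot: [0.727, 0.687, 0.0, 0.001]
contact_force: [5.5, -3.7, -5.1]
opening: 0.221
finger_force: 50.3
```

Call:
{"api": "move_arm", "payload": {"targets": [[[0,0.3,0,0,0,0,0],[0,0.5,0,0,0,0,0],[0,0.7,0,0,0,0,0]]]}}

```text
clock: 8.8
tool_pos: [0.5849, 0.0483, 0.0787]
eef_rot: [0.727, 0.687, 0.0, 0.001]
contact_force: [5.9, -3.0, -5.1]
opening: 0.224
finger_force: 50.3
```

Call:
{"api": "move_arm", "payload": {"targets": [[[0,0.2,0,0,0,0,0],[0,0.4,0,0,0,0,0],[0,0.6,0,0,0,0,0]]]}}

```text
clock: 9.18
tool_pos: [0.5849, 0.0487, 0.0787]
eef_rot: [0.727, 0.687, 0.0, 0.001]
contact_force: [5.7, -4.4, -5.0]
opening: 0.221
finger_force: 50.3
```

Call:
{"api": "move_arm", "payload": {"targets": [[[0,0.2,0,0,0,0,0],[0,0.4,0,0,0,0,0],[0,0.5,0,0,0,0,0]]]}}

```text
clock: 9.55
tool_pos: [0.5849, 0.0487, 0.0787]
eef_rot: [0.727, 0.687, 0.0, 0.001]
contact_force: [5.4, -4.4, -4.4]
opening: 0.226
finger_force: 50.3
```

Run:
```python
from h import *
show()
a=cv2.resize(r.snapshot('side')[230:290,230:310,::-1],None,fx=10,fy=10,interpolation=2)
cv2.imwrite('pics/s4.png',a)
```

```text
9.55 q [ 0.02  0.88 -0.31  1.8   0.48  0.54 -0.67] pos [0.5849 0.0487 0.0787] F [ 5.4 -4.4 -4.4] M [-1.03 -1.23 -0.65] op 0.226 ff 50.3 yaw 86.7 tilt [ 0.002 -0.002]
```

View pics/s4.png

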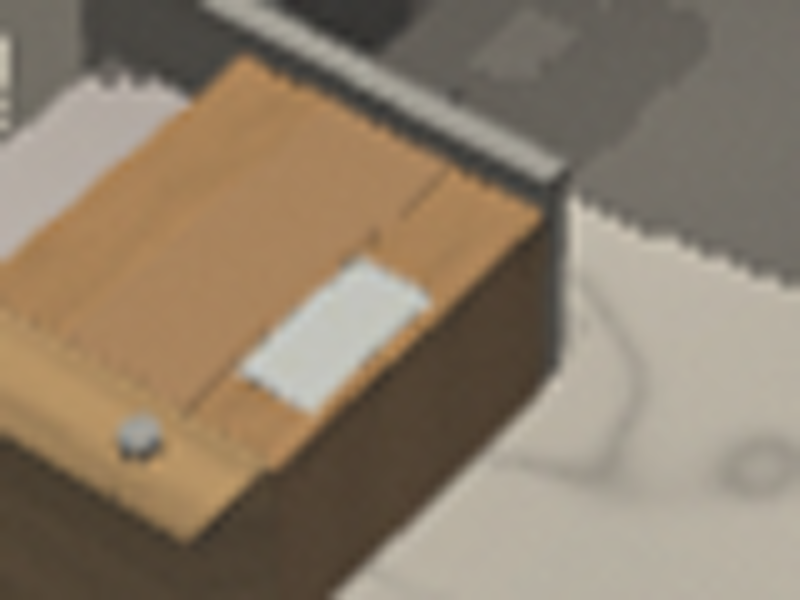

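Call:
{"api": "move_arm", "payload": {"targets": [[[0,0.2,0,0,0,0,0],[0,0.4,0,0,0,0,0],[0,0.6,0,0,0,0,0],[0,0.6,0,0,0,0,0]]]}}

```text
clock: 10.1
tool_pos: [0.5849, 0.0492, 0.0787]
eef_rot: [0.727, 0.687, -0.0, 0.001]
contact_force: [6.0, -5.3, -4.1]
opening: 0.224
finger_force: 50.3
```

Call:
{"api": "move_arm", "payload": {"targets": [[[0,0.2,0,0,0,0,0],[0,0.4,0,0,0,0,0],[0,0.6,0,0,0,0,0],[0,0.6,0,0,0,0,0]]]}}

```text
clock: 10.6
tool_pos: [0.585, 0.0497, 0.0787]
eef_rot: [0.727, 0.686, -0.0, 0.002]
contact_force: [5.9, -4.3, -4.9]
opening: 0.222
finger_force: 50.3
```

Run:
```python
from h import *
show()
b=r.snapshot('side')[230:290,230:310,::-1]
b=cv2.resize(b,None,fx=10,fy=10,interpolation=2);a=cv2.imread('pics/s4.png')
g=lambda x,s:np.float32(cv2.cvtColor(x,cv2.COLOR_BGR2GRAY)[s])
for n,s in(('plate',(slice(0,220),slice(400,600))),('label',(slice(220,440),slice(200,460))),('cornerbottom',(slice(260,460),slice(460,620)))):
    print(n,cv2.phaseCorrelate(g(a,s),g(b,s),cv2.createHanningWindow((s[1].stop-s[1].start,s[0].stop-s[0].start),cv2.CV_32F)))
```

```text
10.6 q [ 0.01  0.88 -0.31  1.8   0.48  0.54 -0.67] pos [0.585  0.0497 0.0787] F [ 5.9 -4.3 -4.9] M [-1.04 -1.26 -0.71] op 0.222 ff 50.3 yaw 86.7 tilt [ 0.002 -0.002]
plate ((-0.1503785385977352, 0.4576112995854089), 0.40476411777072485)
label ((0.06985872819430483, 0.5632448638003638), 0.4848575499734761)
cornerbottom ((0.028245922418165037, 0.1970655738718392), 0.5680608439445496)
```

```bash
cat >> h.py <<'E'
def edges(im):  # 10x crop -> subpixel column of plate's right edge, row of bright strip's centre
    G=cv2.cvtColor(im,cv2.COLOR_BGR2GRAY).astype(float)
    # right edge of plate: rows 230-340; threshold crossing
    e=[]
    for y in range(230,341,10):
        row=G[y,545:620];i=np.argmax(row>110);e.append(545+i-(row[i]-110)/(row[i]-row[i-1]+1e-9))
    t=[]
    for x in range(300,520,10):
        c=G[:,x];k=np.arange(0,200);y0=np.interp(x,[220,560],[0,165]);m=abs(k-y0)<30
        w=np.clip(c[:200]-95,0,None)*m;t.append((w*k).sum()/w.sum()-y0)
    return np.mean(e).round(2),np.mean(t).round(2)
E
python3 - <<'E'
from h import *
print(edges(cv2.imread('pics/s3.png')),edges(cv2.imread('pics/s4.png')))
for _ in range(4):print(edges(cv2.resize(r.snapshot('side')[230:290,230:310,::-1],None,fx=10,fy=10,interpolation=2)))
E
```

```text
(np.float64(578.26), np.float64(-19.0)) (np.float64(561.89), np.float64(3.32))
(np.float64(558.78), np.float64(6.78))
(np.float64(558.79), np.float64(6.77))
(np.float64(558.8), np.float64(6.77))
(np.float64(558.81), np.float64(6.78))
```

Call:
{"api": "move_arm", "payload": {"targets": [[[0,0.2,0,0,0,0,0],[0,0.4,0,0,0,0,0],[0,0.5,0,0,0,0,0],[0,0.5,0,0,0,0,0]]]}}

```text
clock: 11.35
tool_pos: [0.585, 0.0497, 0.0787]
eef_rot: [0.727, 0.686, -0.0, 0.002]
contact_force: [5.2, -5.6, -3.7]
opening: 0.22
finger_force: 50.3
```

Call:
{"api": "move_arm", "payload": {"targets": [[[0,0.2,0,0,0,0,0],[0,0.4,0,0,0,0,0],[0,0.5,0,0,0,0,0],[0,0.5,0,0,0,0,0]]]}}

```text
clock: 11.85
tool_pos: [0.585, 0.0497, 0.0787]
eef_rot: [0.727, 0.686, -0.001, 0.002]
contact_force: [5.5, -6.9, -4.5]
opening: 0.221
finger_force: 50.3
```

Run:
```python
from h import *
show()
a=cv2.resize(r.snapshot('side')[230:290,230:310,::-1],None,fx=10,fy=10,interpolation=2)
print(edges(a));cv2.imwrite('pics/s5.png',a)
```

```text
11.85 q [ 0.01  0.88 -0.31  1.8   0.48  0.54 -0.67] pos [0.585  0.0497 0.0787] F [ 5.5 -6.9 -4.5] M [-1.38 -1.2  -0.71] op 0.221 ff 50.3 yaw 86.7 tilt [ 0.002 -0.004]
(np.float64(558.78), np.float64(6.77))
```

Call:
{"api": "move_arm", "payload": {"targets": [[[0,-0.4,0,0,0,0,2],[0,-0.4,0,0,0,0,8],[0,-0.4,0,0,0,0,16],[0,-0.4,0,0,0,0,24],[0,-0.4,0,0,0,0,32],[0,-0.4,0,0,0,0,40],[0,-0.4,0,0,0,0,46],[0,-0.4,0,0,0,0,50],[0,-0.4,0,0,0,0,50]]]}}

```text
clock: 13.02
tool_pos: [0.584, 0.0502, 0.0787]
eef_rot: [0.949, 0.316, -0.0, 0.002]
contact_force: [3.0, -6.9, -2.7]
opening: 0.224
finger_force: 49.9
```

Run:
```python
from h import *
show()
a=cv2.resize(r.snapshot('side')[230:290,230:310,::-1],None,fx=10,fy=10,interpolation=2)
print(edges(a))
```

```text
13.025 q [-0.11  0.86 -0.1   1.81  0.16  0.48 -1.25] pos [0.584  0.0502 0.0787] F [ 3.  -6.9 -2.7] M [-1.28 -0.7  -0.02] op 0.224 ff 49.9 yaw 36.9 tilt [ 0.001 -0.003]
(np.float64(554.67), np.float64(nan))h.py:25: RuntimeWarning: invalid value encountered in scalar divide
  w=np.clip(c[:200]-95,0,None)*m;t.append((w*k).sum()/w.sum()-y0)
```

Call:
{"api": "move_arm", "payload": {"targets": [[[0,0,0,0,0,0,4],[0,0,0,0,0,0,12],[0,0,0,0,0,0,20],[0,0,0,0,0,0,27],[0,0,0,0,0,0,32],[0,0,0,0,0,0,34],[0,0,0,0,0,0,34]]]}}

```text
clock: 13.95
tool_pos: [0.5837, 0.0509, 0.0787]
eef_rot: [1.0, 0.025, 0.0, 0.001]
contact_force: [3.3, -5.8, -1.6]
opening: 0.222
finger_force: 50.0
```

Run:
```python
from h import *
show()
```

```text
13.95 q [-0.19  0.87  0.04  1.81 -0.07  0.47 -1.62] pos [0.5837 0.0509 0.0787] F [ 3.3 -5.8 -1.6] M [-1.02 -0.56  0.1 ] op 0.222 ff 50.0 yaw 2.9 tilt [ 0.001 -0.002]
```

Call:
{"api": "move_arm", "payload": {"targets": [[[0,0,0,0,0,0,2],[0,0,0,0,0,0,4],[0,0,0,0,0,0,4]]]}}

```text
clock: 14.32
tool_pos: [0.5837, 0.0509, 0.0787]
eef_rot: [1.0, -0.007, 0.0, 0.001]
contact_force: [2.1, -6.3, -1.9]
opening: 0.222
finger_force: 51.9
```

```bash
python3 -c "
from h import *
show()"
```

```text
14.325 q [-0.2   0.87  0.06  1.81 -0.1   0.47 -1.66] pos [0.5837 0.0509 0.0787] F [ 2.1 -6.3 -1.9] M [-1.18 -0.49  1.29] op 0.222 ff 51.9 yaw -0.8 tilt [ 0.001 -0.003]
```

Call:
{"api": "move_arm", "payload": {"targets": [[[0,0,0.5,0,0,0,-1.5],[0,0,1,0,0,0,-2.5],[0.3,0,1,0,0,0,-2.5],[0.7,0,1,0,0,0,-2.5],[1,0,1,0,0,0,-2.5],[1,0,1,0,0,0,-2.5],[1,0,1,0,0,0,-2.5]]]}}

```text
clock: 15.2
tool_pos: [0.5835, 0.0517, 0.0787]
eef_rot: [1.0, 0.013, -0.0, -0.0]
contact_force: [-0.3, -0.4, -0.0]
opening: 0.73
finger_force: 0.0
```

Call:
{"api": "move_arm", "payload": {"targets": [[[1,0,0,-10,0,0,0],[1,0,0,-30,0,0,0],[1,0,0,-60,0,0,0],[1,0,0,-90,0,0,0],[1,-20,40,-120,0,0,0],[1,-50,90,-130,0,0,0],[1,-80,140,-130,0,0,0],[1,-110,190,-130,0,0,0],[1,-120,230,-130,0,0,0],[1,-120,240,-130,0,0,0]]]}}

```text
clock: 16.45
tool_pos: [0.4684, -0.1946, 0.2095]
eef_rot: [1.0, 0.01, 0.0, 0.001]
contact_force: [0.3, 0.4, -0.0]
opening: 1.003
finger_force: 0.0
```

Run:
```python
from h import *
show()
a=np.hstack([cv2.resize(r.snapshot('side')[180:300,200:320,::-1],(400,400),interpolation=2),cv2.resize(r.snapshot('top')[170:270,190:290,::-1],(400,400),interpolation=2)])
cv2.imwrite('pics/f.png',a)
```

```text
16.45 q [ 0.29  0.58  0.02  1.96 -0.02  0.61 -1.23] pos [ 0.4684 -0.1946  0.2095] F [ 0.3  0.4 -0. ] M [0.07 0.01 0.04] op 1.003 ff 0.0 yaw 1.1 tilt [ 0.    -0.002]
```

View pics/f.png

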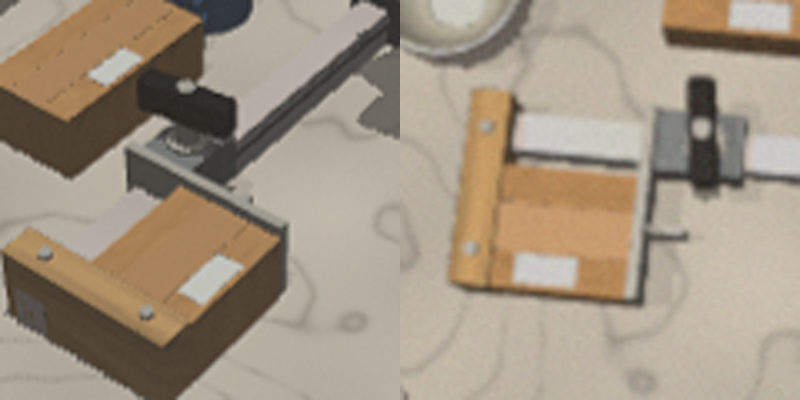

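Run:
```python
from h import *
b=cv2.resize(r.snapshot('side')[230:290,230:310,::-1],None,fx=10,fy=10,interpolation=2);a=cv2.imread('pics/s5.png')
print(edges(a),edges(b))
for im in(a,b):
    G=cv2.cvtColor(im,cv2.COLOR_BGR2GRAY);print([G[y,530:600:5].tolist() for y in(240,300)])
    # bright strip's lower edge (bright->dark) along columns
    print([int(np.argmin(np.diff(G[:200,x].astype(int)[::4]))*4) for x in range(400,540,20)])
```

```text
(np.float64(558.78), np.float64(6.77)) (np.float64(558.87), np.float64(-0.18))
[[59, 55, 58, 67, 69, 82, 107, 140, 170, 189, 190, 183, 183, 183], [66, 66, 66, 69, 71, 91, 127, 164, 179, 181, 179, 172, 167, 163]]
[112, 116, 128, 144, 152, 164, 172]
[[60, 57, 61, 70, 71, 83, 107, 139, 168, 187, 188, 181, 180, 181], [68, 69, 68, 71, 73, 91, 126, 161, 176, 179, 177, 171, 165, 161]]
[56, 120, 128, 144, 152, 164, 172]
```

The plate edge is at the same place as at contact (558.87 px against 558.78 px in the enlarged crop), so the stop did not move while it was clamped.

```bash
python3 -c "
from plant import r
print(r.finish_job())"
```

```text
the job is handed in; nothing more can be done
None
```

The stop is set against the 100 mm carton (carton_c) and the knob is turned tight to its end stop; I saw no shift of the carton, the arm is clear, and the job is handed in at about 16.5 s.

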